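# Put three drying things back on their own stands

## Robot

A 7-joint arm with a two-finger parallel gripper is mounted at the origin on the work surface. World frame = base frame: x ahead of the robot, y to its left, z up, the work surface at z = 0. Lengths are in m, angles in rad, forces in N, time in s.
With the tool pointing down it reaches from about 0.425 to 0.875 m from the base axis. Payload 4.7 kg.
Tool frame: the origin (TCP) lies midway between the tips of the shut fingers; the grasp point (between the pads) lies 19 mm behind it; z points along the fingers, y is the line along which they close (so a half turn about z gives the same grasp; the last joint's range is limited). The gripper opens to 87 mm and grips with 3 to 60 N. Pads are 19 mm wide; open, the fingers measure 117 mm over their backs; the gripper's body (75 mm by 190 mm) begins 51 mm behind the grasp point.
Start: joints at [1.293, 0.321, -0.07, 1.45, 0.023, 1.371, -0.057], TCP at [0.187, -0.623, 0.223] pointing down, gripper open.
Joint ranges: [-2.86, 2.86], [-0.3, 2.09], [-1.38, 1.24], [0.06, 2.45], [-1.56, 4.7], [0.09, 2.05], [-2.69, 2.69]. Speed limits (rad/s): [2.57, 2.57, 3.14, 3.14, 3.14, 3.14, 3.14].

## Interface

Orientations are given as a rotation vector (axis times angle).
In Python, from bench import ctrl gives the robot as it stands. The module is installed in compiled form; this text tells all that it offers.
- The arm moves only by the shell command python3 -m handwheel 'ROWS' [FORCE]. ROWS is JSON, a list of rows, each a list of 7 numbers: the finger opening in m, from 0 to 0.087, then the shift along the tool's x, y, z in m, then the turn, a rotation vector about the tool's x, y, z in degrees. A call has 1 to 12 rows; each row shifts and turns the commanded pose from where the row before left it, along the tool's axes as they then stand; what a row does not reach is not made up. A row lasts 1/8 s, in which the tool goes at most 62.5 mm and 10.7 degrees, less where a joint would pass 70% of its speed; a pose out of reach is approached as far as the arm can. A call is refused whole if a number of a shift passes 0.0625 or a number of a turn 10.7, either way. A call with a gripper value outside its range is refused whole. The fingers move at their own pace and stop on an object; FORCE is the grip in N (left out, the last holds). Time passes only in rows, so rows that do not move let the fingers close. It gives the time, the measured TCP pose, the force, the opening and the grip force at its end, in the units of the state.
- ctrl.get_state(): the state, without advancing time (a new reading comes with each control period).
- ctrl.get_image(name): name is "scene" or "side" or "wrist"; returns (picture, depth): 384x512x3 uint8, blue, green, red; 384x512 float32, m along the optical axis (not along the pixel's ray), 0 where there is no reading.
- ctrl.camera_info(name): a dict with "intrinsics" (3x3 intrinsics, pixels), "R" (3x3) and "t" (3): a world point X has camera coordinates R X + t. Camera axes: x right, y down, z forward; pixel columns grow to the right and rows downward; lengths in m; the calibration is good to about 2 mm. A picture is of the moment at which its call begins: read the wrist's pose just before it. camera_info takes no time and is no camera call; for the wrist camera it gives the pose at the moment of the call.
- ctrl.close_job(): hands the job in; it is judged then, once.
The state is a dict: "time": time; "joint_positions": joint angles; "qd": joint speeds; "joint_torque": joint torques, N m; "position": TCP position; "tool_rot": TCP orientation; "ft_force": force on the tool from outside, world axes, zero at the start; "torque": the same for the moment, N m; "grip_width": opening from 0.0 (shut) to 1.0 (fully open); "grip_force": force on a finger pad.
Only numpy, scipy, OpenCV 4.12 (cv2) and the standard library are available. Lean on these libraries where they do the work, as an engineer would, in place of code of your own. Each camera call takes 0.05 s, during which the arm holds its last target. There are 200 camera calls.

## Task

The green mug, the orange beaker and the wooden pepper mill are standing on one another's stands: swap them round so that the mug stands in the middle of the round cork coaster, the beaker in the middle of the round blue mat and the pepper mill in the middle of the square dark slate. Each stand has room for one thing only, so put one of the three down on the free white tile on the way and let go of it there. Keep all three upright, and leave the upturned bowl, the toast rack and the rolling pin where they are.

Things in the scene. Friction and masses are not known exactly. Their poses are not given: they have to be found in the camera images.
- mug: Green ceramic mug, about 220 g, 62 mm across, 90 mm high, open at the top, with one handle on its +y side that reaches to 67 mm from the axis (grip the body along its x, clear of the handle). Origin at the centre of its underside, z up. Starts on a wrong stand.
- beaker: Orange plastic beaker without a handle, about 90 g, round, 100 mm high, open at the top, 64 mm across at the rim and 51 mm at the foot. Origin at the centre of its underside, z up. Starts on a wrong stand.
- mill: Dark brown wooden pepper mill, about 160 g, solid and round about its z axis: foot 54 mm across, waist 38 mm at 45 mm height, straight head 46 mm across from 64 to 104 mm height (the place to grip), small steel knob on top, 122 mm high in all. Origin at the centre of its underside, z up. Starts on a wrong stand.
- cork_coaster: Round tan cork coaster, 100 mm across, 6 mm thick, fixed to the draining board; the mug's own place. Origin at the centre of its underside; its top is 6 mm above that. z up.
- blue_mat: Round blue mat, 100 mm across, 6 mm thick, fixed to the draining board; the beaker's own place. Origin at the centre of its underside; its top is 6 mm above that. z up.
- slate: Square, nearly black slate, 92 x 92 mm, 6 mm thick, fixed to the draining board; the pepper mill's own place. Origin at the centre of its underside; its top is 6 mm above that. z up, x and y along its edges.
- tile: Square glossy white tile, 92 x 92 mm, 6 mm thick, fixed to the draining board; empty at the start, the free spot. Origin at the centre of its underside; its top is 6 mm above that. z up, x and y along its edges.
- bowl: Upturned yellow plastic bowl, loose, 120 mm across at the bottom (its mouth), 56 mm high; stands among the stands; leave alone. Origin at the centre of its underside.
- toast_rack: Chrome wire toast rack, loose, 166 mm long along its x, 86 mm wide, 83 mm high, at the left of the board; leave alone. Origin at the centre of its underside.
- rolling_pin: Wooden rolling pin, loose, lying along its y at the far edge of the board: 46 mm thick, 390 mm long with handles; leave alone. Origin at its middle, on its underside. (The steel draining board under everything is 6 mm thick with a rim 16 mm high; a steel cake tin 73 mm high and 182 mm across stands fixed at its right side.)
Mind the look-alikes: they are no part of the job. There is more than one size of the mug; the job needs the largest.

How it is judged:
On the way:
1. one of the three has been put down upright on the white tile and let go (((horizontal distance between mug and tile below 0.03 m and z of mug in the frame of tile between 0.002 and 0.01 m and angle between mug's own z axis and vertical below 0.12 rad and linear speed of mug below 0.02 m/s and angular speed of mug below 0.2 rad/s and contact force between the fingers and mug below 0.1 N) or (horizontal distance between beaker and tile below 0.03 m and z of beaker in the frame of tile between 0.002 and 0.01 m and angle between beaker's own z axis and vertical below 0.12 rad and linear speed of beaker below 0.02 m/s and angular speed of beaker below 0.2 rad/s and contact force between the fingers and beaker below 0.1 N) or (horizontal distance between mill and tile below 0.03 m and z of mill in the frame of tile between 0.002 and 0.01 m and angle between mill's own z axis and vertical below 0.12 rad and linear speed of mill below 0.02 m/s and angular speed of mill below 0.2 rad/s and contact force between the fingers and mill below 0.1 N))), for 0.2 s.
At the end, for the whole second after the job is handed in: The mug on the cork coaster, the beaker on the blue mat and the pepper mill on the slate, each within 15 mm of the stand's centre, upright (within 0.12 rad), resting on it, released and still (horizontal distance between mug and cork_coaster below 0.015 m and z of mug in the frame of cork_coaster between 0.002 and 0.01 m and angle between each of mug, beaker, mill's own z axis and vertical below 0.12 rad and linear speed of each of mug, beaker, mill below 0.02 m/s and angular speed of each of mug, beaker, mill below 0.2 rad/s and contact force between the fingers and mug below 0.1 N and horizontal distance between beaker and blue_mat below 0.015 m and z of beaker in the frame of blue_mat between 0.002 and 0.01 m and contact force between the fingers and beaker below 0.1 N and horizontal distance between mill and slate below 0.015 m and z of mill in the frame of slate between 0.002 and 0.01 m and contact force between the fingers and mill below 0.1 N); the robot touches nothing.
It fails at once if the mug, the beaker or the pepper mill is tipped by more than 0.5 rad (angle between any of mug, beaker, mill's own z axis and vertical above 0.5 rad).
It fails at once if the bowl, the toast rack or the rolling pin is shifted by more than 20 mm (distance of any of bowl, toast_rack, rolling_pin from where it was at the start of the episode above 0.02 m).
It also fails if it takes over 128 s, if anything falls off the work surface, if the arm or the gripper's body presses on something with over 40 N, if the wrist force passes 120 N, or if a joint passes its speed limit or range.

## Working session

There is one attempt and no reset: what is moved stays moved. The work goes in short steps, Python scripts to look and compute and a shell command to move; the robot and the scene stay as the last step left them, time stands still between calls to the robot, and variables do not carry over. Pictures are saved under pics/ and viewed, at most 14 in all, crops included, and the job is handed in when it is done.

```bash
mkdir -p pics
cat > h.py <<'E'
from bench import ctrl
import numpy as np, cv2
from scipy.spatial.transform import Rotation as Rn
def cloud(d,c):
    K=np.array(c["intrinsics"]);R=np.array(c["R"]);t=np.array(c["t"])
    v,u=np.mgrid[:d.shape[0],:d.shape[1]]
    P=np.stack([(u-K[0,2])/K[0,0]*d,(v-K[1,2])/K[1,1]*d,d],-1)
    return (P-t)@R
E
python3 - <<'E'
from h import *
for n in("scene","side"):
    c=ctrl.camera_info(n);p,d=ctrl.get_image(n);cv2.imwrite(f"pics/{n}0.png",p);np.savez(n+"0.npz",p=p,P=cloud(d,c),d=d,**{k:np.array(c[k]) for k in("intrinsics","R","t")})
    print(n,-np.array(c["R"]).T@c["t"])
s=ctrl.get_state();print(s["time"],s["position"],Rn.from_rotvec(s["tool_rot"]).as_matrix().round(3))
E
```

```text
scene [0.88225935 0.64302303 0.77028082]
side [ 0.30494626 -0.47413961  0.69123835]
0.1 [ 0.18679342 -0.62204871  0.22158183] [[ 0.958  0.288 -0.001]
 [ 0.288 -0.958  0.002]
 [-0.    -0.002 -1.   ]]
```

View pics/scene0.png

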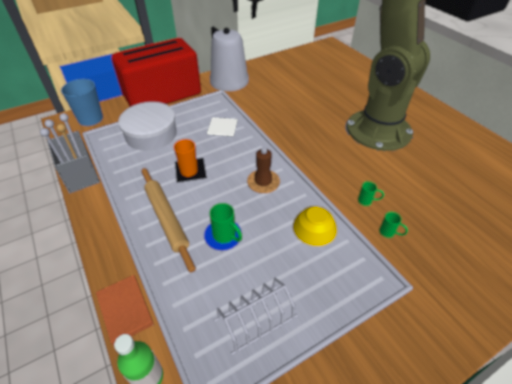

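View pics/side0.png

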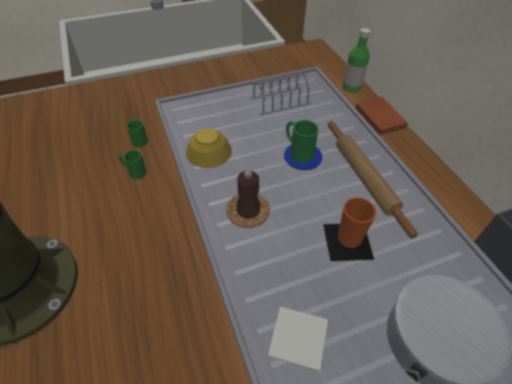

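The mug is on the blue mat (scene 222,225), the beaker on the slate (187,160) and the mill on the cork (263,175). The tile is free (222,127), and the two small green cups are look-alikes. Next I'll measure positions.

```bash
cat > m.py <<'E'
from h import *
import sys
# stands & objects: colour masks, rays onto plane z (stands) ; depth points (objects)
def rays(z,f):
    K=f["intrinsics"];R=f["R"];t=f["t"];v,u=np.mgrid[:384,:512]
    D=np.stack([(u-K[0,2])/K[0,0],(v-K[1,2])/K[1,1],np.ones_like(u)],-1)@R
    C=-R.T@t
    return C+D*((z-C[2])/D[...,2])[...,None]
H={"blue":((105,150,60),(130,255,255)),"cork":((8,60,110),(20,200,255)),"slate":((0,0,0),(180,255,45)),"tile":((0,0,190),(180,45,255)),
"orange":((3,190,80),(14,255,255)),"green":((55,120,40),(80,255,255)),"yellow":((20,140,80),(33,255,255)),"brown":((0,40,15),(15,255,95))}
ROI={"scene":{"blue":(200,215,245,252),"cork":(245,165,282,195),"slate":(172,155,210,185),"tile":(203,115,242,140),"orange":(170,135,202,182),"green":(205,200,245,250),"yellow":(290,200,340,250),"brown":(250,145,278,192)},
"side":{"blue":(280,140,326,170),"cork":(222,190,274,226),"slate":(320,222,378,262),"tile":(265,305,332,370),"orange":(335,195,378,250),"green":(282,115,322,165),"yellow":(180,125,235,167),"brown":(233,168,263,220)}}
for n in("scene","side"):
    f=dict(np.load(n+"0.npz"));hsv=cv2.cvtColor(f["p"],cv2.COLOR_BGR2HSV)
    for k,(lo,hi) in H.items():
        m=cv2.inRange(hsv,lo,hi);r=np.zeros_like(m);x0,y0,x1,y1=ROI[n][k];r[y0:y1,x0:x1]=1;m=m*r
        N,l,s,_=cv2.connectedComponentsWithStats(m)
        if k in("blue","cork","slate","tile"):
            W=rays(.012,f)[m>0][:,:2];Z=f["P"][m>0][:,2]
            W=W[abs(Z-.012)<.012]
            h=cv2.convexHull((W*1000).astype(np.float32))
            print(n,k,len(W),"zmed",np.median(Z).round(4),"minrect",[np.round(a,1) for a in cv2.minAreaRect(h)],"mincirc",[np.round(a,1) for a in cv2.minEnclosingCircle(h)])
        else:
            Q=f["P"][m>0];Q=Q[(Q[:,2]>.015)&(Q[:,2]<.2)]
            for a,b in((.02,.05),(.05,.08),(.08,.1),(.1,.14)):
                q=Q[(Q[:,2]>=a)&(Q[:,2]<b)]
                if len(q)>5: print(n,k,a,len(q),"x",np.percentile(q[:,0],[2,50,98]).round(3),"y",np.percentile(q[:,1],[2,50,98]).round(3),"zmax",q[:,2].max().round(3))
E
python3 m.py
```

```text
scene blue 275 zmed 0.0099 minrect [array([693.4, 142. ]), array([59.1, 93.7]), np.float64(35.1)] mincirc [array([681.4, 133.3]), np.float64(47.2)]
scene cork 366 zmed 0.0101 minrect [array([486.9,  22. ]), array([87.1, 96. ]), np.float64(59.8)] mincirc [array([485.1,  19.6]), np.float64(49.3)]
scene slate 173 zmed 0.0098 minrect [array([ 654.9, -134.9]), array([79.3, 81.3]), np.float64(72.3)] mincirc [array([ 655.1, -135.7]), np.float64(55.2)]
scene tile 514 zmed 0.0093 minrect [array([ 465.5, -288.7]), array([135.7, 120.3]), np.float64(73.6)] mincirc [array([ 474.4, -292.6]), np.float64(76.9)]
scene orange 0.02 113 x [0.637 0.667 0.687] y [-0.128 -0.11  -0.105] zmax 0.05
scene orange 0.05 170 x [0.639 0.663 0.688] y [-0.16  -0.111 -0.103] zmax 0.08
scene orange 0.08 177 x [0.634 0.66  0.687] y [-0.161 -0.139 -0.102] zmax 0.1
scene orange 0.1 115 x [0.634 0.663 0.689] y [-0.161 -0.118 -0.101] zmax 0.111
scene green 0.02 201 x [0.652 0.677 0.704] y [0.106 0.158 0.182] zmax 0.05
scene green 0.05 312 x [0.648 0.674 0.704] y [0.106 0.145 0.196] zmax 0.08
scene green 0.08 295 x [0.647 0.
[... 767 characters left out ...]
, array([84.9, 95.4]), np.float64(69.6)] mincirc [array([482.6,  14. ]), np.float64(48.2)]
  return _methods._mean(a, axis=axis, dtype=dtype,
  ret = ret.dtype.type(ret / rcount)
Traceback (most recent call last):
  File "m.py", line 22, in <module>
    print(n,k,len(W),"zmed",np.median(Z).round(4),"minrect",[np.round(a,1) for a in cv2.minAreaRect(h)],"mincirc",[np.round(a,1) for a in cv2.minEnclosingCircle(h)])
                                                                                    ~~~~~~~~~~~~~~~^^^
cv2.error: OpenCV(4.12.0) /io/opencv/modules/imgproc/src/convhull.cpp:143: error: (-215:Assertion failed) total >= 0 && (depth == CV_32F || depth == CV_32S) in function 'convexHull'
```

```bash
cat > m2.py <<'E'
from h import *
from scipy.optimize import least_squares
import re
src=open("m.py").read().split("for n in(")[0];exec(src)
F={n:dict(np.load(n+"0.npz")) for n in("scene","side")}
H["tile"]=((0,0,150),(180,45,255));H["slate"]=((0,0,0),(180,255,60))
def mask(n,k):
    hsv=cv2.cvtColor(F[n]["p"],cv2.COLOR_BGR2HSV);hi=H[k]
    m=cv2.inRange(hsv,*hi)
    r=np.zeros_like(m);x0,y0,x1,y1=ROI[n][k];r[y0:y1,x0:x1]=1
    N,l,s,_=cv2.connectedComponentsWithStats(m*r);return l==1+s[1:,4].argmax()
for k in("blue","cork","slate","tile"):
    A=[]
    for n in F:
        m=mask(n,k)
        if n=="scene" and k=="tile":
            m&=cv2.inRange(F[n]["p"],(205,205,205),(255,255,255))>0
        if k in("slate",): m&=abs(F[n]["P"][...,2]-.010)<.008
        W=rays(.012,F[n])[m][:,:2].astype(np.float32)*1000;A.append(W)
        print(n,k,len(W),[np.round(a,1) for a in cv2.minAreaRect(cv2.convexHull(W))])
    U=cv2.convexHull(np.vstack(A));print(" union",[np.round(a,1) for a in cv2.minAreaRect(U)],[np.round(a,1) for a in cv2.minEnclosingCircle(U)])
for k,r,z0,z1 in(("orange",.030,.07,.10),("green",.031,.03,.095),("brown",.023,.08,.112)):
    for ns in(["scene"],["side"],["scene","side"]):
        Q=np.vstack([F[n]["P"][mask(n,k)] for n in ns]);Q=Q[(Q[:,2]>z0)&(Q[:,2]<z1)]
        f=lambda p:np.hypot(Q[:,0]-p[0],Q[:,1]-p[1])-p[2]
        s=least_squares(f,[*np.median(Q[:,:2],0),r],loss="soft_l1",f_scale=.001);print(k,ns,len(Q),s.x.round(4),np.median(abs(s.fun)).round(4))
Q=np.vstack([F[n]["P"][mask(n,"green")] for n in F]);Q=Q[(Q[:,2]>.03)]
g=np.hypot(*(Q[:,:2]-s.x[:2]*0-[.677,.134]).T)>.045;print("handle",g.sum(),np.median(Q[g],0).round(3))
E
python3 m2.py
```

```text
scene blue 275 [array([698.8, 140.8]), array([49.6, 93.8]), np.float64(23.4)]
side blue 341 [array([672. , 117.5]), array([75. , 90.9]), np.float64(66.6)]
 union [array([677.1, 129.4]), array([101.1,  90.7]), np.float64(66.0)] [array([676.7, 129.1]), np.float64(51.4)]
scene cork 375 [array([486.9,  22. ]), array([87.1, 96. ]), np.float64(59.8)]
side cork 208 [array([504.7,  -3.6]), array([88.1, 37.5]), np.float64(46.1)]
 union [array([486.5,  20. ]), array([95.6, 97.1]), np.float64(44.5)] [array([486.3,  17.5]), np.float64(51.5)]
scene slate 215 [array([ 654.9, -134.7]), array([83. , 83.7]), np.float64(71.9)]
side slate 943 [array([ 651.8, -142.5]), array([89.8, 89.4]), np.float64(71.2)]
 union [array([ 652.5, -139.9]), array([94.6, 89.5]), np.float64(71.8)] [array([ 651. , -141.2]), np.float64(61.5)]
scene tile 407 [array([ 471.5, -279.6]), array([91.6, 89.4]), np.float64(53.7)]
side tile 2518 [array([ 469. , -285.3]), array([88.4, 88.6]), np.float64(53.5)]
 union [array([ 470.5, -281.6]), array([96.1, 90.5]), np.float64(53.5)] [array([ 470.5, -283.1]), np.float64(63.0)]
orange ['scene'] 251 [ 0.6601 -0.1309  0.0282] 0.0008Traceback (most recent call last):
  File "m2.py", line 24, in <module>
    Q=np.vstack([F[n]["P"][mask(n,k)] for n in ns]);Q=Q[(Q[:,2]>z0)&(Q[:,2]<z1)]
                           ~~~~^^^^^
  File "m2.py", line 11, in mask
    N,l,s,_=cv2.connectedComponentsWithStats(m*r);return l==1+s[1:,4].argmax()
                                                              ~~~~~~~~~~~~~~^^
ValueError: attempt to get argmax of an empty sequence
```

```bash
sed -i 's/^def mask/H["orange"]=((0,130,80),(16,255,255));H["brown"]=((0,0,0),(180,255,95));H["green"]=((50,90,30),(90,255,255))\ndef mask/' m2.py; python3 m2.py | tail -10
```

```text
orange ['scene'] 258 [ 0.6602 -0.1309  0.0283] 0.0008
orange ['side'] 458 [ 0.6597 -0.1378  0.028 ] 0.0007
orange ['scene', 'side'] 716 [ 0.6591 -0.1353  0.0282] 0.0022
green ['scene'] 708 [0.674  0.1354 0.0291] 0.0009
green ['side'] 731 [0.6741 0.1282 0.029 ] 0.0008
green ['scene', 'side'] 1439 [0.6733 0.133  0.0303] 0.0027
brown ['scene'] 121 [292.3121 373.5361 473.9864] 0.0028
brown ['side'] 213 [0.4846 0.0125 0.0228] 0.0004
brown ['scene', 'side'] 334 [0.4842 0.0137 0.0236] 0.0007
handle 104 [0.659 0.185 0.072]
```

```bash
python3 -m handwheel '[[0.087,0.035,-0.039,-0.002,0,0,0],[0.087,0.035,-0.039,-0.002,0,0,0],[0.087,0.035,-0.039,-0.002,0,0,0],[0.087,0.035,-0.039,-0.002,0,0,0],[0.087,0.035,-0.039,-0.002,0,0,0],[0.087,0.035,-0.039,-0.002,0,0,0],[0.087,0.035,-0.039,-0.002,0,0,0],[0.087,0.035,-0.039,-0.002,0,0,0],[0.087,0.035,-0.039,-0.002,0,0,0],[0.087,0.035,-0.039,-0.002,0,0,0],[0.087,0.035,-0.039,-0.002,0,0,0],[0.087,0,0,0,0,0,0]]'
cat >> h.py <<'E'
def go(x,y,z=None):
    s=ctrl.get_state();R=Rn.from_rotvec(s["tool_rot"]).as_matrix();p=np.array(s["position"])
    d=np.array([x,y,p[2] if z is None else z])-p
    print("t",round(s["time"],2),"pos",p.round(4),"tooly deg",np.degrees(np.arctan2(R[1,1],R[0,1])).round(1),"tilt",np.degrees(np.arccos(-R[2,2])).round(2),"shift mm",(R.T@d*1000).round(1))
def wrist(name):
    c=ctrl.camera_info("wrist");p,d=ctrl.get_image("wrist");cv2.imwrite(f"pics/{name}.png",p)
    f=dict(p=p,d=d,P=cloud(d,c),**{k:np.array(c[k]) for k in("intrinsics","R","t")});np.savez(name+".npz",**f);return f
E
python3 -c "
from h import *
go(.485,.015);f=wrist('w1');print(-f['R'].T@f['t'])"
```

```text
time: 1.6
position: [0.4336, -0.0966, 0.2447]
tool_rot: [-3.106, -0.47, -0.001]
ft_force: [-1.0, -1.0, -1.1]
grip_width: 0.999
grip_force: 0.0
t 1.6 pos [ 0.4336 -0.0966  0.2447] tooly deg -72.8 tilt 0.05 shift mm [ 82.1 -91.4   0.1]
[ 0.5083212 -0.0736026  0.4068464]
```

View pics/w1.png

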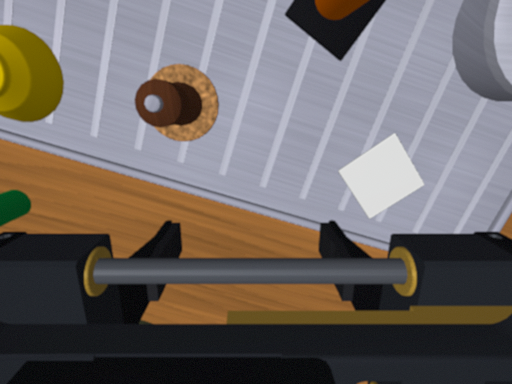

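The wrist view shows the mill's knob at (152,103), the cork at (183,102) and the tile at (382,176). I'll measure them in this view.

```bash
cat >> h.py <<'E'
def rays(z,f):
    K=f["intrinsics"];R=f["R"];v,u=np.mgrid[:384,:512]
    D=np.stack([(u-K[0,2])/K[0,0],(v-K[1,2])/K[1,1],np.ones_like(u)],-1)@R
    C=-R.T@f["t"]
    return C+D*((z-C[2])/D[...,2])[...,None]
def mk(f,lo,hi,roi):
    m=cv2.inRange(cv2.cvtColor(f["p"],cv2.COLOR_BGR2HSV),lo,hi);r=np.zeros_like(m);x0,y0,x1,y1=roi;r[y0:y1,x0:x1]=1
    N,l,s,_=cv2.connectedComponentsWithStats(m*r);return l==1+s[1:,4].argmax()
def plane(f,m,z):
    W=rays(z,f)[m][:,:2].astype(np.float32)*1000;h=cv2.convexHull(W)
    print(len(W),"zmed",np.median(f["P"][m][:,2]).round(4),"rect",[np.round(a,1) for a in cv2.minAreaRect(h)],"circ",[np.round(a,1) for a in cv2.minEnclosingCircle(h)])
def fit(f,m,z0,z1,r):
    from scipy.optimize import least_squares
    Q=f["P"][m];Q=Q[(Q[:,2]>z0)&(Q[:,2]<z1)];print(len(Q),"zmax",f["P"][m][:,2].max().round(4))
    s=least_squares(lambda p:np.hypot(*(Q[:,:2]-p[:2]).T)-p[2],[*np.median(Q[:,:2],0),r],loss="soft_l1",f_scale=.001);print("fit",s.x.round(4),np.median(abs(s.fun)).round(4))
E
python3 - <<'E'
from h import *
f=dict(np.load("w1.npz"))
print("cork");plane(f,mk(f,(8,60,100),(22,255,255),(130,60,225,145)),.012)
print("tile");plane(f,mk(f,(0,0,190),(180,40,255),(330,125,430,225)),.012)
P=f["P"]
print("knob px",rays(.134,f)[103,152].round(4),P[103,152].round(4))
m=np.zeros((384,512),bool);m[60:145,125:225]=1;m&=(P[...,2]>.10)
plane(f,m&(P[...,2]<.122),.116)
fit(f,m&(P[...,2]<.12),.07,.12,.023)
E
```

```text
cork
2226 zmed 0.012 rect [array([485.,  10.]), array([97.1, 87. ]), np.float64(16.7)] circ [array([483.5,  14.4]), np.float64(49.3)]
tile
4484 zmed 0.0122 rect [array([ 472.9, -283.2]), array([143.5, 121.7]), np.float64(22.4)] circ [array([ 480.9, -278.2]), np.float64(81.5)]
knob px [0.4837 0.013  0.134 ] [0.4838 0.0127 0.135 ]
1487 zmed 0.1185 rect [array([483.3,  12.5]), array([45.4, 48.1]), np.float64(13.3)] circ [array([483.3,  12.1]), np.float64(24.4)]
1076 zmax 0.12
fit [0.4832 0.0131 0.0198] 0.002
```

```bash
python3 -m handwheel '[[0.087,0.02,-0.0225,0,0,0,0],[0.087,0.02,-0.0225,0,0,0,0],[0.087,0.02,-0.0225,0,0,0,0],[0.087,0.02,-0.0225,0,0,0,0],[0.087,0,0,0.03,0,0,0],[0.087,0,0,0.03,0,0,0],[0.087,0,0,0.03,0,0,0],[0.087,0,0,0.03,0,0,0],[0.087,0,0,0.03,0,0,0],[0.087,0,0,0.018,0,0,0],[0.087,0,0,0,0,0,0]]' 20
python3 - <<'E'
from h import *
go(.4835,.013,.077)
f=dict(np.load("w1.npz"));m=mk(f,(0,0,190),(180,40,255),(330,125,430,225)).astype(np.uint8)
plane(f,cv2.morphologyEx(m,cv2.MORPH_OPEN,np.ones((15,15)))>0,.012)
E
```

```text
time: 3.02
position: [0.4818, 0.0074, 0.0753]
tool_rot: [-3.108, -0.455, 0.005]
ft_force: [0.1, 0.1, 0.4]
grip_width: 1.0
grip_force: 0.0
t 3.02 pos [0.4818 0.0074 0.0753] tooly deg -73.3 tilt 0.18 shift mm [ 3.2 -4.9 -1.7]
3763 zmed 0.0123 rect [array([ 469.4, -285.3]), array([97.8, 93.6]), np.float64(55.6)] circ [array([ 470.2, -285.2]), np.float64(57.2)]
```

```bash
python3 -m handwheel '[[0.087,0.003,-0.005,-0.002,0,0,0],[0.03,0,0,0,0,0,0],[0.03,0,0,0,0,0,0],[0.03,0,0,0,0,0,0],[0.03,0,0,0,0,0,0],[0.03,0,0,0,0,0,0],[0.03,0,0,0,0,0,0],[0.03,0,0,0,0,0,0]]' 20
python3 -c "
from h import *
go(.470,-.285)"
```

```text
time: 4.03
position: [0.4844, 0.0139, 0.0785]
tool_rot: [3.108, 0.457, -0.0]
ft_force: [0.0, 1.0, 0.1]
grip_width: 0.523
grip_force: 20.0
t 4.03 pos [0.4844 0.0139 0.0785] tooly deg -73.3 tilt 0.01 shift mm [-99.8 282.1   0. ]
```

```bash
python3 -m handwheel '[[0.03,0,0,-0.02,0,0,0],[0.03,0,0,-0.03,0,0,0],[0.03,-0.01,0.028,0,0,0,0],[0.03,-0.01,0.028,0,0,0,0],[0.03,-0.01,0.028,0,0,0,0],[0.03,-0.01,0.028,0,0,0,0],[0.03,-0.01,0.028,0,0,0,0],[0.03,-0.01,0.028,0,0,0,0],[0.03,-0.01,0.028,0,0,0,0],[0.03,-0.01,0.028,0,0,0,0],[0.03,-0.01,0.028,0,0,0,0],[0.03,-0.01,0.028,0,0,0,0]]'
python3 -c "
from h import *
go(.470,-.285,.080)"
```

```text
time: 5.52
position: [0.4687, -0.2838, 0.128]
tool_rot: [-3.108, -0.457, 0.001]
ft_force: [0.1, -0.4, -2.1]
grip_width: 0.527
grip_force: 20.0
t 5.53 pos [ 0.4687 -0.2838  0.128 ] tooly deg -73.3 tilt 0.06 shift mm [ 0.9  1.6 48. ]
```

```bash
python3 -m handwheel '[[0.03,0.001,0.0015,0.02,0,0,0],[0.03,0,0,0.02,0,0,0],[0.03,0,0,0.006,0,0,0],[0.03,0,0,0.003,0,0,0],[0.03,0,0,0,0,0,0],[0.03,0,0,0,0,0,0],[0.087,0,0,0,0,0,0],[0.087,0,0,0,0,0,0],[0.087,0,0,0,0,0,0],[0.087,0,0,0,0,0,0],[0.087,0,0,0,0,0,0]]'
python3 -c "
from h import *
go(.470,-.285,.080)"
```

```text
time: 6.9
position: [0.4706, -0.2842, 0.0796]
tool_rot: [3.108, 0.457, 0.0]
ft_force: [0.6, -0.3, -0.1]
grip_width: 0.968
grip_force: 0.0
t 6.9 pos [ 0.4706 -0.2842  0.0796] tooly deg -73.3 tilt 0.01 shift mm [-0.8  0.6 -0.4]
```

```bash
python3 -m handwheel '[[0.087,0,0,-0.03,0,0,0],[0.087,0,0,-0.06,0,0,0],[0.087,0,0,-0.06,0,0,0],[0.087,0,0,0,0,0,0]]'
python3 -c "
from h import *
print(np.round(ctrl.get_state()['joint_positions'],2));go(.60,.05)"
```

```text
time: 7.4
position: [0.4736, -0.2854, 0.2352]
tool_rot: [3.101, 0.456, 0.012]
ft_force: [0.4, -0.2, -0.9]
grip_width: 0.999
grip_force: 0.0
[ 1.    0.13 -0.55  1.67  0.07  1.35 -0.84]
t 7.4 pos [ 0.4736 -0.2854  0.2352] tooly deg -73.3 tilt 0.6 shift mm [ 217.6 -284.9   -1. ]
```

```bash
python3 -m handwheel '[[0.087,0,0,0,0,0,-9.9],[0.087,0,0,0,0,0,-9.9],[0.087,0,0,0,0,0,-9.9],[0.087,0,0,0,0,0,-9.9],[0.087,0,0,0,0,0,-9.9],[0.087,0,0,0,0,0,-9.9],[0.087,0,0,0,0,0,-9.9],[0.087,0,0,0,0,0,-9.9],[0.087,0,0,0,0,0,-9.9],[0.087,0,0,0,0,0,0]]'
python3 -c "
from h import *
go(.68,.0,.24)"
```

```text
time: 8.65
position: [0.4701, -0.2839, 0.2285]
tool_rot: [-1.896, -2.503, 0.0]
ft_force: [0.8, -0.2, -0.1]
grip_width: 0.998
grip_force: 0.0
t 8.65 pos [ 0.4701 -0.2839  0.2285] tooly deg 15.7 tilt 0.09 shift mm [216.5 278.9 -11.5]
```

```bash
python3 -m handwheel '[[0.087,0.0217,0.0279,-0.001,0,0,0],[0.087,0.0217,0.0279,-0.001,0,0,0],[0.087,0.0217,0.0279,-0.001,0,0,0],[0.087,0.0217,0.0279,-0.001,0,0,0],[0.087,0.0217,0.0279,-0.001,0,0,0],[0.087,0.0217,0.0279,-0.001,0,0,0],[0.087,0.0217,0.0279,-0.001,0,0,0],[0.087,0.0217,0.0279,-0.001,0,0,0],[0.087,0.0217,0.0279,-0.001,0,0,0],[0.087,0.0217,0.0279,-0.001,0,0,0],[0.087,0,0,0,0,0,0],[0.087,0,0,0,0,0,0]]'
python3 -c "
from h import *
go(.674,.132,.056);wrist('w2')"
```

```text
time: 10.15
position: [0.6795, -0.0001, 0.2388]
tool_rot: [-1.897, -2.504, 0.002]
ft_force: [-0.2, 0.2, -0.8]
grip_width: 1.002
grip_force: 0.0
t 10.15 pos [ 6.795e-01 -1.000e-04  2.388e-01] tooly deg 15.7 tilt 0.09 shift mm [128.8  30.7 182.6]
```

View pics/w2.png

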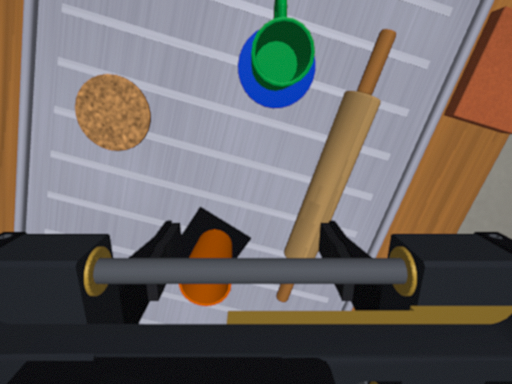

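Mug rim at (283,53), with its handle straight up in the image, so the grip yaw is right. The mat is at (277,70), and the cork is free at (113,112).

Run:
```python
from h import *
f=dict(np.load("w2.npz"));P=f["P"]
print("cork");plane(f,mk(f,(8,60,100),(22,255,255),(65,65,160,160)),.012)
b=mk(f,(105,120,50),(130,255,255),(230,15,325,115));print("blue");plane(f,b,.012)
g=mk(f,(50,90,30),(90,255,255),(240,0,325,100))
r=g&(P[...,2]>.095);r[:17]=0
print("rim");plane(f,r,.102);fit(f,r,.095,.106,.031)
```

```text
cork
4501 zmed 0.0121 rect [array([483.9,  15.6]), array([98.4, 98.2]), np.float64(57.5)] circ [array([484.4,  15.1]), np.float64(49.8)]
blue
1799 zmed 0.0121 rect [array([675.6, 117.9]), array([77.4, 97.9]), np.float64(83.2)] circ [array([676.9, 128.2]), np.float64(49.3)]
rim
957 zmed 0.1017 rect [array([675., 130.]), array([59.8, 61.4]), np.float64(15.8)] circ [array([674.1, 129.8]), np.float64(31.0)]
948 zmax 0.4008
fit [0.6741 0.1297 0.0284] 0.001
```

```bash
python3 -m handwheel '[[0.087,0.0317,0.0076,0,0,0,0],[0.087,0.0317,0.0076,0,0,0,0],[0.087,0.0317,0.0076,0,0,0,0],[0.087,0.0317,0.0076,0,0,0,0],[0.087,0,0,0.03,0,0,0],[0.087,0,0,0.03,0,0,0],[0.087,0,0,0.03,0,0,0],[0.087,0,0,0.015,0,0,0],[0.087,0,0,0,0,0,0],[0.087,0,0,0,0,0,0]]'
python3 -c "
from h import *
go(.6743,.1298,.056)"
```

```text
time: 11.45
position: [0.6753, 0.1309, 0.136]
tool_rot: [1.895, 2.504, 0.002]
ft_force: [-0.8, 1.0, -0.4]
grip_width: 0.999
grip_force: 0.0
t 11.45 pos [0.6753 0.1309 0.136 ] tooly deg 15.8 tilt 0.12 shift mm [-0.7 -1.5 80. ]
```

```bash
python3 -m handwheel '[[0.087,-0.0007,-0.0015,0.025,0,0,0],[0.087,0,0,0.025,0,0,0],[0.087,0,0,0.02,0,0,0],[0.087,0,0,0.01,0,0,0],[0.087,0,0,0,0,0,0],[0.05,0,0,0,0,0,0],[0.05,0,0,0,0,0,0],[0.05,0,0,0,0,0,0],[0.05,0,0,0,0,0,0],[0.05,0,0,0,0,0,0],[0.05,0,0,0,0,0,0]]' 20
python3 -c "
from h import *
go(.484,.0152)"
```

```text
time: 12.82
position: [0.6739, 0.1299, 0.0551]
tool_rot: [1.894, 2.505, 0.001]
ft_force: [1.7, 0.2, 2.3]
grip_width: 0.691
grip_force: 20.0
t 12.82 pos [0.6739 0.1299 0.0551] tooly deg 15.8 tilt 0.08 shift mm [ -58.6 -214.    -0.3]
```

```bash
python3 -m handwheel '[[0.05,0,0,-0.02,0,0,0],[0.05,0,0,-0.03,0,0,0],[0.05,-0.0065,-0.0238,0,0,0,0],[0.05,-0.0065,-0.0238,0,0,0,0],[0.05,-0.0065,-0.0238,0,0,0,0],[0.05,-0.0065,-0.0238,0,0,0,0],[0.05,-0.0065,-0.0238,0,0,0,0],[0.05,-0.0065,-0.0238,0,0,0,0],[0.05,-0.0065,-0.0238,0,0,0,0],[0.05,-0.0065,-0.0238,0,0,0,0],[0.05,-0.0065,-0.0238,0,0,0,0],[0.05,0,0,0,0,0,0]]'
python3 -c "
from h import *
go(.484,.0152,.0555)"
```

```text
time: 14.32
position: [0.4815, 0.014, 0.1047]
tool_rot: [1.896, 2.504, -0.005]
ft_force: [-0.2, 0.2, -1.7]
grip_width: 0.695
grip_force: 20.0
t 14.32 pos [0.4815 0.014  0.1047] tooly deg 15.7 tilt 0.17 shift mm [ 0.6  2.8 49.2]
```

```bash
python3 -m handwheel '[[0.05,0.0006,0.0028,0.02,0,0,0],[0.05,0,0,0.02,0,0,0],[0.05,0,0,0.006,0,0,0],[0.05,0,0,0.0035,0,0,0],[0.05,0,0,0,0,0,0],[0.05,0,0,0,0,0,0],[0.087,0,0,0,0,0,0],[0.087,0,0,0,0,0,0],[0.087,0,0,0,0,0,0],[0.087,0,0,0,0,0,0],[0.087,0,0,0,0,0,0]]'
python3 -c "
from h import *
go(.484,.0152,.235)"
```

```text
time: 15.7
position: [0.4857, 0.0165, 0.055]
tool_rot: [1.895, 2.506, -0.0]
ft_force: [0.0, 0.6, 0.7]
grip_width: 1.0
grip_force: 0.0
t 15.7 pos [0.4857 0.0165 0.055 ] tooly deg 15.8 tilt 0.01 shift mm [  -0.8   -2.  -180. ]
```

```bash
python3 -m handwheel '[[0.087,0,0,-0.03,0,0,0],[0.087,0,0,-0.05,0,0,0],[0.087,0,0,-0.05,0,0,0],[0.087,0,0,-0.05,0,0,0],[0.087,-0.044,0.0164,0,0,0,0],[0.087,-0.044,0.0164,0,0,0,0],[0.087,-0.044,0.0164,0,0,0,0],[0.087,-0.044,0.0164,0,0,0,0],[0.087,-0.044,0.0164,0,0,0,0],[0.087,-0.044,0.0164,0,0,0,0],[0.087,-0.044,0.0164,0,0,0,0],[0.087,0,0,0,0,0,0]]'
python3 -c "
from h import *
f=wrist('w3')
go(.660,-.135,.062)"
```

```text
time: 17.2
position: [0.6803, -0.2531, 0.2323]
tool_rot: [-1.901, -2.499, 0.002]
ft_force: [-0.2, 0.2, -0.3]
grip_width: 1.0
grip_force: 0.0
t 17.25 pos [ 0.68   -0.2501  0.2331] tooly deg 15.7 tilt 0.14 shift mm [115.9  12.  171.3]
```

View pics/w3.png

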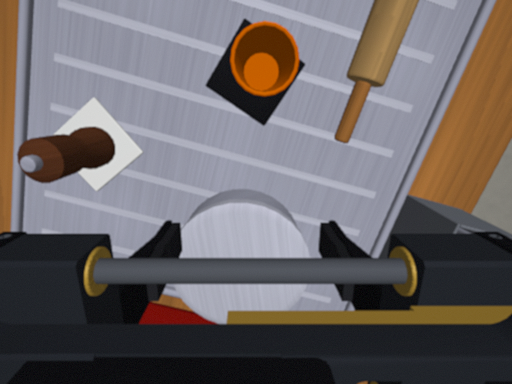

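The mill is standing on the tile (knob at 32,163). The beaker's rim is at (264,58), on the slate.

Run:
```python
from h import *
f=dict(np.load("w3.npz"));P=f["P"]
o=mk(f,(0,150,80),(18,255,255),(220,10,310,105));r=o&(P[...,2]>.104)
print("rim");plane(f,r,.112);fit(f,r,.1,.116,.031)
s=mk(f,(0,0,0),(180,255,60),(195,10,315,130))
print("slate");plane(f,s,.012);plane(f,(s|o)&(P[...,2]<.02),.012)
print("knob",rays(.134,f)[163,32].round(4))
```

```text
rim
1192 zmed 0.1115 rect [array([ 660.1, -135.7]), array([62.2, 62.7]), np.float64(62.0)] circ [array([ 660. , -135.8]), np.float64(31.7)]
1180 zmax 0.3944
fit [ 0.66   -0.1363  0.0292] 0.0011
slate
1906 zmed 0.0121 rect [array([ 653.6, -140.4]), array([89.1, 89.4]), np.float64(71.7)] circ [array([ 653.1, -140.8]), np.float64(62.0)]
3028 zmed 0.0127 rect [array([ 656.2, -132.4]), array([106. ,  89.4]), np.float64(71.8)] circ [array([ 654.1, -140.1]), np.float64(62.1)]
knob [ 0.4753 -0.2823  0.134 ]
```

```bash
python3 -m handwheel '[[0.087,0.029,0.003,0,0,0,0],[0.087,0.029,0.003,0,0,0,0],[0.087,0.029,0.003,0,0,0,0],[0.087,0.028,0.003,0,0,0,0],[0.087,0,0,0.03,0,0,0],[0.087,0,0,0.03,0,0,0],[0.087,0,0,0.03,0,0,0],[0.087,0,0,0,0,0,0],[0.087,0,0,0,0,0,0]]'
python3 -c "
from h import *
go(.660,-.136,.062)"
```

```text
time: 18.38
position: [0.6608, -0.1338, 0.1467]
tool_rot: [1.893, 2.506, 0.001]
ft_force: [0.7, -0.4, 0.8]
grip_width: 0.999
grip_force: 0.0
t 18.38 pos [ 0.6608 -0.1338  0.1467] tooly deg 15.9 tilt 0.1 shift mm [-1.8 -1.5 84.7]
```

```bash
python3 -m handwheel '[[0.087,-0.0018,-0.0015,0.03,0,0,0],[0.087,0,0,0.03,0,0,0],[0.087,0,0,0.02,0,0,0],[0.087,0,0,0.0045,0,0,0],[0.087,0,0,0,0,0,0],[0.05,0,0,0,0,0,0],[0.05,0,0,0,0,0,0],[0.05,0,0,0,0,0,0],[0.05,0,0,0,0,0,0],[0.05,0,0,0,0,0,0],[0.05,0,0,0,0,0,0]]' 10
python3 -c "
from h import *
go(.677,.1282)"
```

```text
time: 19.75
position: [0.6598, -0.1366, 0.061]
tool_rot: [1.894, 2.505, 0.001]
ft_force: [0.4, 0.2, 3.0]
grip_width: 0.735
grip_force: 9.9
t 19.75 pos [ 0.6598 -0.1366  0.061 ] tooly deg 15.8 tilt 0.06 shift mm [250.1  88.7  -0. ]
```

```bash
python3 -m handwheel '[[0.05,0,0,-0.02,0,0,0],[0.05,0,0,-0.03,0,0,0],[0.05,0.0278,0.0099,0,0,0,0],[0.05,0.0278,0.0099,0,0,0,0],[0.05,0.0278,0.0099,0,0,0,0],[0.05,0.0278,0.0099,0,0,0,0],[0.05,0.0278,0.0099,0,0,0,0],[0.05,0.0278,0.0099,0,0,0,0],[0.05,0.0278,0.0099,0,0,0,0],[0.05,0.0278,0.0099,0,0,0,0],[0.05,0.0278,0.0099,0,0,0,0],[0.05,0,0,0,0,0,0]]'
python3 - <<'E'
from h import *
go(.677,.1282,.0615)
for n in("side",):
    p,d=ctrl.get_image(n);cv2.imwrite("pics/side1.png",p)
E
```

```text
time: 21.25
position: [0.6759, 0.1326, 0.1115]
tool_rot: [-1.887, -2.51, -0.003]
ft_force: [0.1, 0.5, -1.2]
grip_width: 0.734
grip_force: 10.0
t 21.25 pos [0.6759 0.1326 0.1115] tooly deg 16.1 tilt 0.14 shift mm [-4.7 -0.2 50. ]
```

View pics/side1.png

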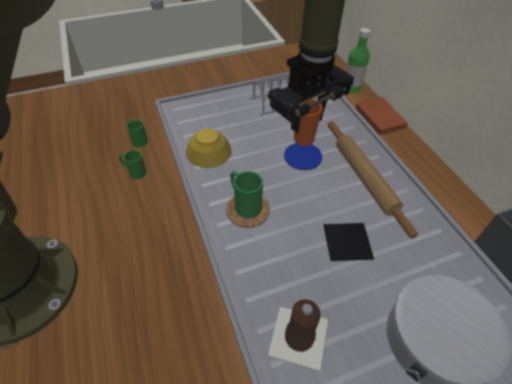

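The side view shows the mug on the cork (248,195), the mill on the tile (303,325), and the beaker held upright over the blue mat (305,125).

```bash
python3 -m handwheel '[[0.05,0,0,0,0,0,0],[0.05,0,0,0,0,0,0]]'
python3 -c "
from h import *
go(.677,.1282,.0615)"
```

```text
time: 21.55
position: [0.6771, 0.1263, 0.1105]
tool_rot: [1.897, 2.503, -0.002]
ft_force: [-0.6, 0.1, -0.4]
grip_width: 0.736
grip_force: 10.0
t 21.55 pos [0.6771 0.1263 0.1105] tooly deg 15.7 tilt 0.06 shift mm [ 1.9  0.4 49. ]
```

```bash
python3 -m handwheel '[[0.05,0.001,0,0.02,0,0,0],[0.05,0,0,0.02,0,0,0],[0.05,0,0,0.006,0,0,0],[0.05,0,0,0.0035,0,0,0],[0.05,0,0,0,0,0,0],[0.05,0,0,0,0,0,0],[0.087,0,0,0,0,0,0],[0.087,0,0,0,0,0,0],[0.087,0,0,0,0,0,0],[0.087,0,0,0,0,0,0],[0.087,0,0,0,0,0,0]]'
python3 -c "
from h import *
go(.46,-.40,.235)"
```

```text
time: 22.92
position: [0.6766, 0.1293, 0.061]
tool_rot: [1.895, 2.506, -0.0]
ft_force: [-0.0, 0.0, -0.3]
grip_width: 0.995
grip_force: 0.0
t 22.93 pos [0.6766 0.1293 0.061 ] tooly deg 15.8 tilt 0.0 shift mm [-450.2 -352.7 -173.9]
```

```bash
python3 -m handwheel '[[0.087,0,0,-0.03,0,0,0],[0.087,0,0,-0.05,0,0,0],[0.087,0,0,-0.05,0,0,0],[0.087,0,0,-0.05,0,0,0],[0.087,0,0,0,0,0,0]]' >/dev/null;  python3 -m handwheel '[[0.087,-0.04,-0.0305,0,0,0,0],[0.087,-0.04,-0.0305,0,0,0,0],[0.087,-0.04,-0.0305,0,0,0,0],[0.087,-0.04,-0.0305,0,0,0,0],[0.087,-0.04,-0.0305,0,0,0,0],[0.087,-0.04,-0.0305,0,0,0,0],[0.087,-0.04,-0.0305,0,0,0,0],[0.087,-0.04,-0.0305,0,0,0,0],[0.087,-0.04,-0.0305,0,0,0,0],[0.087,-0.04,-0.0305,0,0,0,0],[0.087,0,0,0,0,0,0],[0.087,0,0,0,0,0,0]]'
python3 -c "
from h import *
f=wrist('w4')
go(.4705,-.285,.0795)"
```

```text
time: 25.05
position: [0.4921, -0.3379, 0.2401]
tool_rot: [-1.894, -2.505, -0.001]
ft_force: [0.1, -0.0, 0.9]
grip_width: 0.998
grip_force: 0.0
t 25.1 pos [ 0.4926 -0.3371  0.2405] tooly deg 15.9 tilt 0.08 shift mm [ 56.  -7. 161.]
```

View pics/w4.png

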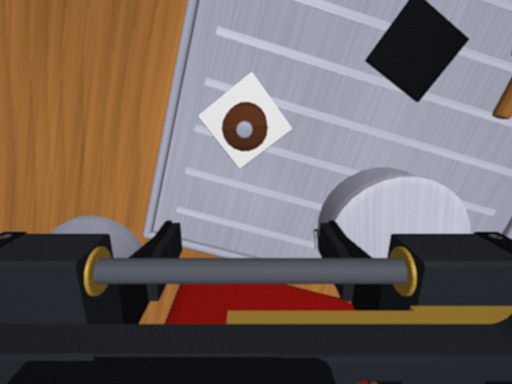

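The mill's knob is at (244,130) on the tile, and the slate is empty at (417,48).

Run:
```python
from h import *
f=dict(np.load("w4.npz"));P=f["P"]
m=np.zeros((384,512),bool);m[95:160,215:275]=1
print("head");plane(f,m&(P[...,2]>.10)&(P[...,2]<.125),.116)
print("knob",rays(.134,f)[130,244].round(4))
print("slate");plane(f,mk(f,(0,0,0),(180,255,60),(355,0,480,110)),.012)
go(.4705,-.285,.0795)
```

```text
head
1459 zmed 0.1193 rect [array([ 469.7, -285.5]), array([44.9, 44.8]), np.float64(15.8)] circ [array([ 470. , -285.5]), np.float64(22.9)]
knob [ 0.4705 -0.2852  0.134 ]
slate
5586 zmed 0.012 rect [array([ 652.2, -141. ]), array([90.2, 89.6]), np.float64(71.8)] circ [array([ 652.2, -141.1]), np.float64(62.6)]
t 25.1 pos [ 0.4926 -0.3371  0.2405] tooly deg 15.9 tilt 0.08 shift mm [ 56.  -7. 161.]
```

```bash
python3 -m handwheel '[[0.087,0.028,-0.0035,0,0,0,0],[0.087,0.028,-0.0035,0,0,0,0],[0.087,0,0,0.03,0,0,0],[0.087,0,0,0.03,0,0,0],[0.087,0,0,0.01,0,0,0],[0.087,0,0,0,0,0,0],[0.087,0,0,0,0,0,0]]'
python3 -c "
from h import *
go(.4702,-.2853,.079)"
```

```text
time: 25.98
position: [0.4712, -0.2867, 0.1723]
tool_rot: [1.893, 2.505, 0.0]
ft_force: [-0.1, 0.2, -0.4]
grip_width: 1.003
grip_force: 0.0
t 25.98 pos [ 0.4712 -0.2867  0.1723] tooly deg 15.9 tilt 0.11 shift mm [ 1.8 -0.7 93.3]
```

```bash
python3 -m handwheel '[[0.087,0.001,-0.0005,0.03,0,0,0],[0.087,0,0,0.03,0,0,0],[0.087,0,0,0.023,0,0,0],[0.087,0,0,0.01,0,0,0],[0.087,0,0,0,0,0,0],[0.03,0,0,0,0,0,0],[0.03,0,0,0,0,0,0],[0.03,0,0,0,0,0,0],[0.03,0,0,0,0,0,0],[0.03,0,0,0,0,0,0],[0.03,0,0,0,0,0,0],[0.03,0,0,0,0,0,0]]' 20
python3 -c "
from h import *
go(.6525,-.141)"
```

```text
time: 27.48
position: [0.4697, -0.2859, 0.0782]
tool_rot: [1.894, 2.506, 0.0]
ft_force: [0.8, -0.5, 0.9]
grip_width: 0.52
grip_force: 20.1
t 27.48 pos [ 0.4697 -0.2859  0.0782] tooly deg 15.8 tilt 0.03 shift mm [8.960e+01 2.154e+02 1.000e-01]
```

```bash
python3 -m handwheel '[[0.03,0,0,-0.03,0,0,0],[0.03,0,0,-0.06,0,0,0],[0.03,0.01,0.024,0,0,0,0],[0.03,0.01,0.024,0,0,0,0],[0.03,0.01,0.024,0,0,0,0],[0.03,0.01,0.024,0,0,0,0],[0.03,0.01,0.024,0,0,0,0],[0.03,0.01,0.024,0,0,0,0],[0.03,0.01,0.024,0,0,0,0],[0.03,0.01,0.024,0,0,0,0],[0.03,0.0096,0.0234,0,0,0,0],[0.03,0,0,0,0,0,0]]' >/dev/null; python3 -m handwheel '[[0.03,0,0,0.03,0,0,0],[0.03,0,0,0.01,0,0,0],[0.03,0,0,0,0,0,0],[0.03,0,0,0,0,0,0]]'
python3 -c "
from h import *
go(.6525,-.141,.0785)"
```

```text
time: 29.48
position: [0.6526, -0.1414, 0.129]
tool_rot: [1.895, 2.505, 0.001]
ft_force: [0.7, 0.1, -1.2]
grip_width: 0.521
grip_force: 20.1
t 29.48 pos [ 0.6526 -0.1414  0.129 ] tooly deg 15.8 tilt 0.07 shift mm [ 0.4 -0.1 50.5]
```

```bash
python3 -m handwheel '[[0.03,0,0,0.02,0,0,0],[0.03,0,0,0.02,0,0,0],[0.03,0,0,0.007,0,0,0],[0.03,0,0,0.0035,0,0,0],[0.03,0,0,0,0,0,0],[0.03,0,0,0,0,0,0],[0.087,0,0,0,0,0,0],[0.087,0,0,0,0,0,0],[0.087,0,0,0,0,0,0],[0.087,0,0,0,0,0,0],[0.087,0,0,0,0,0,0]]'
python3 -m handwheel '[[0.087,0,0,-0.03,0,0,0],[0.087,0,0,-0.05,0,0,0],[0.087,0,0,-0.05,0,0,0],[0.087,0,0,-0.03,0,0,0],[0.087,-0.04,0,0,0,0,0],[0.087,-0.04,0,0,0,0,0],[0.087,-0.04,0,0,0,0,0],[0.087,-0.02,0,0,0,0,0],[0.087,0,0,0,0,0,0],[0.087,0,0,0,0,0,0]]'
python3 - <<'E'
from h import *
go(.65,-.14)
f=wrist('w5')
from h import *
for n in("scene","side"):
    c=ctrl.camera_info(n);p,d=ctrl.get_image(n);cv2.imwrite(f"pics/{n}9.png",p)
    np.savez(n+"9.npz",p=p,P=cloud(d,c),d=d,**{k:np.array(c[k]) for k in("intrinsics","R","t")})
a=cv2.imread("pics/scene9.png")[100:300,120:380];b=cv2.imread("pics/side9.png")[90:290,180:440]
c=cv2.resize(f['p'],(520,390));cv2.imwrite("pics/fin.png",np.vstack([np.hstack([a,b]),c]))
E
```

```text
time: 30.85
position: [0.6523, -0.141, 0.0776]
tool_rot: [1.895, 2.506, -0.0]
ft_force: [0.4, 0.1, -1.0]
grip_width: 0.967
grip_force: 0.0
time: 32.1
position: [0.6905, -0.2738, 0.2376]
tool_rot: [-1.892, -2.507, -0.001]
ft_force: [-0.0, -0.2, -0.4]
grip_width: 1.0
grip_force: 0.0
t 32.1 pos [ 0.6905 -0.2738  0.2376] tooly deg 15.9 tilt 0.07 shift mm [139.8  -2.3   0.2]
```

View pics/fin.png

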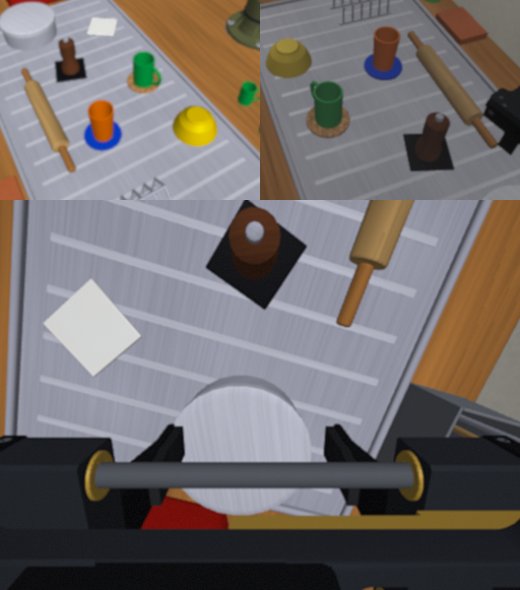

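All three are on their own stands and upright. One quick numeric check of the mug and beaker before I hand in.

Run:
```python
from h import *
for n,ro,rg in(("scene",(200,195,240,245),(245,145,285,195)),("side",(362,110,402,165) if 0 else (365,110,405,170),(225,165,272,225))):
    f=dict(np.load(n+"9.npz"))
    if n=="side": ro=(285,110,325,170)
    o=mk(f,(0,130,80),(16,255,255),ro);g=mk(f,(50,90,30),(90,255,255),rg)
    print(n,"beaker");fit(f,o,.07,.1,.03);print("mug");fit(f,g,.03,.095,.031)
```

```text
scene beaker
321 zmax 0.1127
fit [0.6768 0.1346 0.0282] 0.0007
mug
544 zmax 0.7703
fit [0.4849 0.0217 0.0291] 0.0011
side beaker
363 zmax 0.6912
fit [0.6766 0.1276 0.0282] 0.0008
mug
866 zmax 0.6912
fit [0.4851 0.0141 0.0289] 0.0007
```

```bash
python3 -c "
from bench import ctrl
print(ctrl.close_job())"
```

```text
the job is handed in; nothing more can be done
None
```

I swapped all three and handed the job in at about 32 s, with no verdict returned: the mug is on the cork coaster, the beaker on the blue mat and the mill on the slate (by way of the tile), with the mug and beaker measured and the mill judged from its release position to be within about 3 mm of centre, all upright in the final pictures.

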